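# Reset the two tripped breakers on the bench power box

## Robot

A 6-joint arm with a two-finger parallel gripper is mounted at the origin on the work surface. World frame = base frame: x ahead of the robot, y to its left, z up, the work surface at z = 0. Lengths are in m, angles in rad, forces in N, time in s.
With the tool pointing down it reaches from about 0.3 to 0.95 m from the base axis. Payload 3.1 kg.
Tool frame: the origin (TCP) lies between the finger pads; the fingertips stand 25 mm ahead of it and the grasp point (between the pads) lies 6 mm ahead of it (ctrl.nose_length is the distance from the TCP to the fingertips, in m); z points along the fingers, y is the line along which they close (so a half turn about z gives the same grasp; the last joint's range is limited). The gripper opens to 85 mm and grips with 20 to 120 N. Pads are 22 mm wide; open, the fingers measure 114 mm over their backs; the gripper's body (76 mm by 85 mm) begins 54 mm behind the grasp point. The pads swing forward as they close: fully open they stand 13 mm farther back than shut.
Start: joints at [-1.205, 0.308, 1.634, -0, 1.2, -0.07], TCP at [0.264, -0.567, 0.256] pointing down, gripper open.
Joint ranges: [-3.06, 3.06], [-0.79, 1.96], [0.05, 2.63], [-1.19, 4.34], [0.05, 2.64], [-2.94, 2.94]. Speed limits (rad/s): [2.79, 2.79, 3.14, 3.14, 3.14, 3.14].

## Interface

Orientations are given as [roll, pitch, yaw] about the fixed x, y, z axes, in that order (R = Rz(yaw) Ry(pitch) Rx(roll)).
In Python, from plant import ctrl, imaging, job_done gives the robot as it stands. The module is installed in compiled form; this text tells all that it offers.
- The arm moves only by the tool step_arm, never from a script. Its argument "deltas" is a list of rows, each a list of 6 numbers: the shift along the world's x, y, z scaled (see below), then the turn, a rotation vector about the world's x, y, z scaled (see below). A call has exactly 10 rows; each row shifts and turns the commanded pose from where the row before left it; what a row does not reach is not made up. The controller multiplies each number of a shift by 400 mm and each number of a turn by 90 degrees. A row lasts 1/8 s, in which the tool goes at most 62.5 mm and 10.7 degrees, less where a joint would pass 70% of its speed; a pose out of reach is approached as far as the arm can. A call with a number of a shift or a turn outside -1 to 1 is refused whole. A call with a gripper value outside its range is refused whole. "jaw" is the closure, from -1 (fully open) to 1 (shut), set as the call begins (left out, the last holds). The fingers move at their own pace and stop on an object; the grip force is fixed at half the most. Time passes only in rows, so rows that do not move let the fingers close, or fill a call up. It gives the time, the measured TCP pose, the force, the opening and the grip force at its end, in the units of the state.
- ctrl.get_obs(): the state, without advancing time (a new reading comes with each control period).
- imaging.camera(name): name is "scene" or "top" or "wrist"; returns a dict with "img" (480x640x3 uint8, red, green, blue), "depth" (480x640 float32, m along the optical axis (not along the pixel's ray), 0 where there is no reading), "fx", "fy", "cx", "cy" (pixels), "R" (3x3) and "t" (3): a world point X has camera coordinates R X + t. Camera axes: x right, y down, z forward; pixel columns grow to the right and rows downward; lengths in m; the calibration is good to about 2 mm. A picture is of the moment at which its call begins.
- job_done(): hands the job in; it is judged then, once.
Trained networks look in a picture, given as the dict that the camera call returned (one of the last four; its "shot" number tells which), for a name from the list of things; names that differ only in an ending like _2 or _b are one class to them, and where a whole thing is asked for, a point or a joint stands for the part that bears it (a point fixed in the world has none). Each returns a list of dicts, best first, with "p" (0 to 1); they miss things now and then, are a little off and sometimes report something else, mostly with a low value. They report only what shows in the picture. A call takes as long as a camera call.
- imaging.find_in(picture, target): "xyz" ([x, y, z] in m, in the coordinates of the camera as it stood for that picture, good to about 4 mm: the middle of the surface that is visible of it).
- imaging.spot_point(picture, target): "xyz" ([x, y, z] in m, in the coordinates of the camera as it stood for that picture, good to about 4 mm: a listed point, or the origin of a listed thing).
The state is a dict: "time_s": time; "qpos": joint angles; "qvel": joint speeds; "joint_efforts": joint torques, N m; "position": TCP position; "eef_rot": TCP orientation; "force": force on the tool from outside, world axes, zero at the start; "moment": the same for the moment, N m; "grip_width": finger opening in m; "gripper_force": force on a finger pad.
Only numpy, scipy, OpenCV 4.12 (cv2) and the standard library are available. Lean on these libraries where they do the work, as an engineer would, in place of code of your own. Each camera call takes 0.05 s, during which the arm holds its last target. There are 200 camera calls.

## Task

Two breakers on the bench power box have tripped: their toggles stand half-way. Swing the clear cover right open, push both tripped toggles fully off (towards the front of the box), and only when both are off switch them both fully on; then swing the cover shut. Leave the other toggles as they are, including the one that is switched off, and leave the things lying about in their places.

Things in the scene. Friction and masses are not known exactly. Their poses are not given: they have to be found in the camera images.
- power_box: Yellow steel power box fixed on the bench, 240 deep (x) x 360 wide (y) mm. Origin: centre of its underside; x runs from its front (four sockets) to its back, z up. Front 65 mm high, then the face slopes up to the back at 0.30 rad for 190 mm of x to a flat ledge 124 mm high. Upslope is (cos 0.30, 0, sin 0.30), the face's normal (-sin 0.30, 0, cos 0.30) in its frame.
- cover (a joint): Hinge angle of the clear hood over the breakers: 0 shut, grows as its front swings up and back, 1.87 upright, stop at 2.2. Hinge line along the box's y at x = 60, z = 124 mm in the box's frame. Hood 132 mm from hinge to front wall, 212 wide, 36 high, its walls swing with it. 0.22 kg, stiffish hinge: let go beyond 1.8 it stays open, let go well before upright it falls shut.
- cover_grip (a point): Middle of the cover's red pull tongue, which sticks out 32 mm from the middle of the front wall; 14 mm wide (along the box's y), 14 thick, its middle 21 mm above the sloping face when shut. The point is 17 mm out from the wall, 150 mm from the hinge line (149 down the slope), and moves with the cover. Pinched from above across its width, it can turn between the fingers as the cover swings.
- breaker1: One of seven like black breakers side by side, 25.4 mm apart, in a row along the box's y; the numbers do not follow the places in the row. Origin: on the sloping face under the breaker's middle (x = -15, z = 97 mm in the box's frame); axes parallel to the box's. Its raised nose is 45 mm long up the slope, 24 wide, 8 mm above the face; with its foot it is 66 mm long, 4.5 mm above the face.
- toggle1 (a joint): White toggle of breaker1: -0.5 fully off (leaning down the slope to the box's front), about 0 tripped (half-way, square to the face), +0.5 fully on (leaning up the slope). Pivot on the breaker's middle, 2 mm above the face, axis along the box's y. 11 mm wide, 9 thick, its rounded tip 28 mm from the pivot: 30 mm above the face half-way, 27 mm at either end, where it is 13 mm off the middle.
- breaker2: Another breaker like breaker1, carrying toggle2.
- toggle2 (a joint): Angle of the toggle of breaker2, as toggle1. All toggles move alike: about 3 N at the tip moves one (twice that near its foot), it has no spring and stays where it is left, so it must be pushed right to its end stop.
- breaker3: Another breaker like breaker1, carrying toggle3.
- toggle3 (a joint): Angle of the toggle of breaker3, as toggle1.
- breaker4: Another breaker like breaker1, carrying toggle4.
- toggle4 (a joint): Angle of the toggle of breaker4, as toggle1.
- breaker5: Another breaker like breaker1, carrying toggle5.
- toggle5 (a joint): Angle of the toggle of breaker5, as toggle1.
- breaker6: Another breaker like breaker1, carrying toggle6.
- toggle6 (a joint): Angle of the toggle of breaker6, as toggle1.
- breaker7: Another breaker like breaker1, carrying toggle7.
- toggle7 (a joint): Angle of the toggle of breaker7, as toggle1.
- screwdriver: Screwdriver, 190 mm, lying in front of the box; origin at its middle. Leave.
- multimeter: Orange multimeter lying on its back, 135 x 70 x 34 mm; origin under its middle. Leave.
- paint_can: Small paint can, 86 across, 100 high, standing; origin under its middle. Leave.
- glue_bottle: Glue bottle, 56 across, 160 high, standing; origin under its middle. Leave.
- tape_roll: Roll of tape lying flat, 104 across, 24 high; origin under its middle. Leave.
- sanding_block: Wooden sanding block, 110 x 65 x 35 mm; origin under its middle. Leave.
- screw_jar: Small amber jar with a steel lid, 38 across, 44 high, standing on the back left corner of the box's ledge; origin under its middle. Leave.

How it is judged:
On the way, in this order (a step that is already met when the one before it is completed fails the run):
1. the cover is swung open (beyond 1.4 rad) (value of joint cover above 1.4 rad), for 0.2 s.
2. both tripped toggles (toggle1, toggle2) are fully off, below -0.38 rad, at the same time (value of joint each of toggle1, toggle2 below -0.38 rad), for 0.2 s.
3. both are fully on, above 0.38 rad (value of joint each of toggle1, toggle2 above 0.38 rad), for 0.2 s.
At the end, for the whole second after the job is handed in: The two breakers that had tripped (toggle1, toggle2) are fully on (above 0.38 rad), toggle3 is still off (below -0.38), toggle4 to toggle7 are still on (above 0.38), and the cover is shut (within 0.06 rad) and at rest (all of step 3 and value of joint toggle3 below -0.38 rad and value of joint each of toggle4, toggle5, toggle6, toggle7 above 0.38 rad and value of joint cover between -0.06 and 0.06 rad and velocity of joint cover between -0.1 and 0.1 rad/s); the robot touches nothing.
It fails at once if a toggle that had not tripped is moved by more than about 0.2 rad (value of joint toggle3 above -0.28 rad or value of joint any of toggle4, toggle5, toggle6, toggle7 below 0.28 rad).
It fails at once if a thing lying about is shifted by more than 30 mm (distance of any of screwdriver, multimeter, paint_can, glue_bottle, tape_roll, sanding_block, screw_jar from where it was at the start of the episode above 0.03 m).
It also fails if it takes over 72 s, if anything falls off the work surface, if the arm or the gripper's body presses on something with over 40 N, if the wrist force passes 120 N, or if a joint passes its speed limit or range.

## Working session

There is one attempt and no reset: what is moved stays moved. The work goes in short steps, Python scripts to look and compute and a tool call to move; the robot and the scene stay as the last step left them, time stands still between calls to the robot, and variables do not carry over. Pictures are saved under pics/ and viewed, at most 10 in all, crops included, and the job is handed in when it is done.

Besides the shell and the picture viewer there is one more tool, called after "Request:" in YAML: its name, and indented under it one key for each argument. step_arm: Moves the arm, as the interface text tells. Shifts and turns lie within -1 to 1; 1 stands for 400 mm of shift or 90 degrees of turn. Its arguments: {"type":"object","properties":{"deltas":{"type":"array","items":{"type":"array","items":{"type":"number"}}},"jaw":{"type":"number"}},"required":["deltas"]}

```bash
mkdir -p pics
cat > h.py <<'E'
import numpy as np, cv2
from plant import ctrl, imaging, job_done
def shot(n): return imaging.camera(n)
def save(p,f,crop=None,s=1):
    im=p["img"][...,::-1]
    if crop: im=im[crop[1]:crop[3],crop[0]:crop[2]]
    cv2.imwrite("pics/"+f,cv2.resize(im,None,fx=s,fy=s,interpolation=cv2.INTER_CUBIC))
def w(p,x): return np.array(p["R"]).T@(np.array(x)-np.array(p["t"]))
def px(p,X):
    c=np.array(p["R"])@np.array(X)+np.array(p["t"]); return np.array([p["fx"]*c[0]/c[2]+p["cx"],p["fy"]*c[1]/c[2]+p["cy"]])
E
python3 - <<'E'
from h import *
np.set_printoptions(precision=4,suppress=True)
for n in ["top","scene"]:
    p=shot(n); save(p,n+"0.png")
    print(n,"cam at",-np.array(p["R"]).T@p["t"])
    for t in ["power_box","cover_grip","cover","breaker1","toggle1","toggle3","paint_can","glue_bottle","screw_jar","multimeter","screwdriver","tape_roll","sanding_block"]:
        r=imaging.spot_point(p,t)
        print(t,[(round(float(d["p"]),2),w(p,d["xyz"]),px(p,w(p,d["xyz"])).round()) for d in r[:8]])
E
```

```text
top cam at [ 0.2843 -0.0106  1.2356]
power_box [(0.93, array([ 0.5351, -0.0566, -0.0003]), array([350., 243.])), (0.67, array([ 0.4533, -0.0594,  0.0925]), array([350., 269.]))]
cover_grip [(0.88, array([ 0.4517, -0.0633,  0.0943]), array([352., 270.]))]Traceback (most recent call last):
  File "<stdin>", line 7, in <module>
ValueError: it knows: breaker, cover_grip, glue_bottle, multimeter, paint_can, power_box, sanding_block, screw_jar, screwdriver, tape_roll
```

Run:
```python
from h import *
np.set_printoptions(precision=4,suppress=True)
for n in ["top","scene"]:
    p=shot(n); save(p,n+"0.png")
    print(n,"cam at",-np.array(p["R"]).T@p["t"])
    for t in "power_box cover_grip breaker glue_bottle multimeter paint_can sanding_block screw_jar screwdriver tape_roll".split():
        r=imaging.spot_point(p,t)
        print(t,[(round(float(d["p"]),2),w(p,d["xyz"]),px(p,w(p,d["xyz"])).round()) for d in r[:8]])
```

```text
top cam at [ 0.2843 -0.0106  1.2356]
power_box [(0.76, array([ 0.5387, -0.0586,  0.0016]), array([351., 241.]))]
cover_grip [(0.63, array([ 0.449 , -0.0647,  0.0954]), array([352., 271.])), (0.55, array([ 0.6765, -0.4236,  0.0042]), array([498., 205.]))]
breaker []
glue_bottle [(0.58, array([ 0.6753, -0.4258,  0.0028]), array([499., 205.]))]
multimeter [(0.76, array([ 0.5119, -0.4821, -0.0009]), array([518., 271.]))]
paint_can [(0.81, array([0.6276, 0.4804, 0.0038]), array([148., 184.]))]
sanding_block [(0.69, array([ 0.3832,  0.4419, -0.0016]), array([146., 279.]))]
screw_jar [(0.71, array([0.6227, 0.1021, 0.124 ]), array([290., 188.])), (0.3, array([ 0.4508, -0.0616,  0.0959]), array([351., 270.]))]
screwdriver [(0.95, array([ 0.3612, -0.0329, -0.0019]), array([333., 310.]))]
tape_roll [(0.79, array([ 0.3617, -0.4374, -0.0017]), array([498., 329.]))]
scene cam at [0.9397 0.7616 0.93  ]
power_box [(0.97, array([ 0.5421, -0.0647,  0.0029]), array([300., 253.]))]
cover_grip [(0.67, array([ 0.4557, -0.0656,  0.1009]), array([329., 212.]))]
breaker []
glue_bottle [(0.73, array([ 0.6774, -0.4227,  0.0032]), array([197., 193.])), (0.32, array([ 0.3706, -0.4431,  0.0013]), array([291., 157.]))]
multimeter [(0.59, array([ 0.5139, -0.483 ,  0.0063]), array([242., 164.]))]
paint_can [(0.94, array([ 0.6264,  0.4779, -0.0005]), array([402., 459.]))]
sanding_block [(0.88, array([0.3815, 0.4394, 0.0017]), array([491., 380.])), (0.31, array([ 0.3673, -0.0371, -0.0027]), array([365., 237.]))]
screw_jar [(0.8, array([0.6249, 0.1048, 0.1265]), array([300., 276.]))]
screwdriver [(0.82, array([ 0.3633, -0.0377, -0.003 ]), array([366., 236.]))]
tape_roll [(0.9, array([ 0.368 , -0.4425, -0.0001]), array([291., 158.])), (0.4, array([ 0.5135, -0.4831,  0.0017]), array([242., 165.]))]
```

View pics/top0.png

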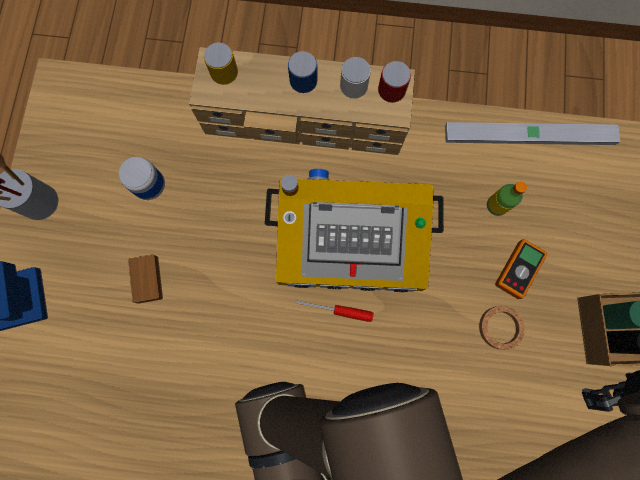

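View pics/scene0.png

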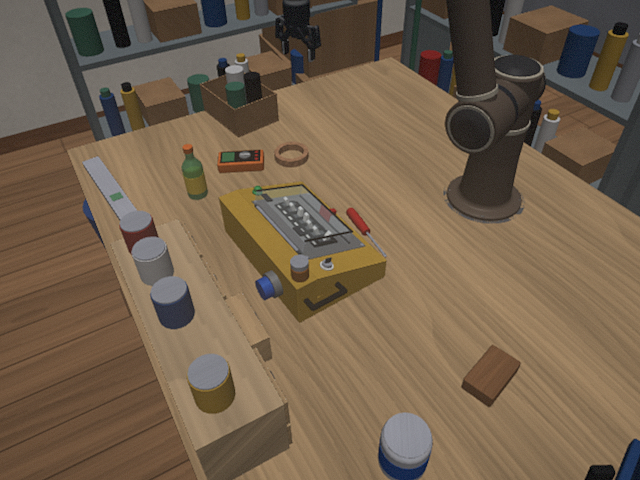

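The top view shows the box at about (355,235), its front towards the robot. The cover is shut with the red tongue at (353,270), and seven breakers sit under it. The jar is at (290,186) and the screwdriver at (340,312). The scene view agrees.

Run:
```python
from h import *
np.set_printoptions(precision=4,suppress=True)
for n in ["top","scene"]:
    p=shot(n); hsv=cv2.cvtColor(p["img"],cv2.COLOR_RGB2HSV)
    m=(hsv[...,0]>19)&(hsv[...,0]<30)&(hsv[...,1]>200)
    v,u=np.nonzero(m&(p["depth"]>0)); d=p["depth"][v,u]
    C=np.stack([(u-p["cx"])*d/p["fx"],(v-p["cy"])*d/p["fy"],d],1)
    W=(C-p["t"])@p["R"]
    k=(W[:,2]>0.055)&(W[:,2]<.135)&(abs(W[:,0]-.54)<.2)&(abs(W[:,1]+.06)<.25); W=W[k]
    print(n,len(W)); r=cv2.minAreaRect((W[:,:2]*1000).astype(np.float32)); print(r)
    # slope direction from plane fit
    s=W[(W[:,2]>.075)&(W[:,2]<.118)]; A=np.c_[s[:,:2],np.ones(len(s))]; q=np.linalg.lstsq(A,s[:,2],rcond=None)[0]; print(q,"yaw",np.arctan2(q[1],q[0]),np.tan(.3))
p=shot("wrist"); print("wrist cam",-np.array(p["R"]).T@p["t"],p["R"],p["fx"])
o=ctrl.get_obs(); print(o["position"],o["eef_rot"],o["force"],o["time_s"],ctrl.nose_length)
```

```text
top 7652
((538.911376953125, -57.1982421875), (240.29776000976562, 362.9941711425781), 4.173806667327881)
[ 0.2948  0.0213 -0.0558] yaw 0.07214110178533413 0.3093362496096232
scene 0
((0.0, 0.0), (0.0, 0.0), 0.0)
[0. 0. 0.] yaw 0.0 0.3093362496096232
wrist cam [ 0.3268 -0.5378  0.3737] [[ 0.4221 -0.9066  0.0002]
 [-0.8721 -0.406   0.2731]
 [-0.2475 -0.1155 -0.962 ]] 420.4499904074759
[ 0.2638 -0.5666  0.2563] [3.1416 0.     0.4358] [-0.3809 -0.5732  0.1333] 1.4 0.025
```

Request:
step_arm:
  deltas:
    - [0.038,0.12,0,0,0,-0.0231]
    - [0.038,0.12,0,0,0,-0.0231]
    - [0.038,0.12,0,0,0,-0.0231]
    - [0.038,0.12,0,0,0,-0.0231]
    - [0.038,0.12,0,0,0,-0.0231]
    - [0.038,0.12,0,0,0,-0.0231]
    - [0.038,0.12,0,0,0,-0.0231]
    - [0.038,0.12,0,0,0,-0.0231]
    - [0.038,0.12,0,0,0,-0.0231]
    - [0.038,0.12,0,0,0,-0.0231]
  jaw: -1

```text
time_s: 2.65
position: [0.4163, -0.0851, 0.2567]
eef_rot: [3.141, -0.001, 0.072]
force: [0.6, -0.7, 0.1]
grip_width: 0.0851
gripper_force: 0.0
```

Request:
step_arm:
  deltas:
    - [0,0.005,-0.011,0.0014,-0.019,0]
    - [0,0.005,-0.011,0.0014,-0.019,0]
    - [0,0.005,-0.011,0.0014,-0.019,0]
    - [0,0.005,-0.011,0.0014,-0.019,0]
    - [0,0.005,-0.011,0.0014,-0.019,0]
    - [0,0.005,-0.011,0.0014,-0.019,0]
    - [0,0.005,-0.011,0.0014,-0.019,0]
    - [0,0.005,-0.011,0.0014,-0.019,0]
    - [0,0.005,-0.011,0.0014,-0.019,0]
    - [0,0.005,-0.011,0.0014,-0.019,0]

```text
time_s: 3.9
position: [0.4157, -0.0666, 0.212]
eef_rot: [-3.142, -0.301, 0.073]
force: [0.3, -1.2, -0.2]
grip_width: 0.0855
gripper_force: 0.0
```

Run:
```python
from h import *
np.set_printoptions(precision=4,suppress=True)
p=shot("wrist"); save(p,"w1.png")
for t in ["cover_grip","power_box","breaker"]:
    print(t,[(round(float(d["p"]),2),w(p,d["xyz"]),px(p,w(p,d["xyz"])).round()) for d in imaging.spot_point(p,t)])
o=ctrl.get_obs(); print(o["position"],o["eef_rot"],o["force"],o["time_s"],-np.array(p["R"]).T@p["t"]); print(px(p,[.4515,-.0639,.097]))
```

```text
cover_grip [(0.68, array([ 0.4546, -0.0645,  0.1   ]), array([326., 236.]))]
power_box [(0.72, array([ 0.357 , -0.035 , -0.0004]), array([281., 357.])), (0.57, array([ 0.5423, -0.0609, -0.003 ]), array([330., 135.]))]
breaker []
[ 0.4157 -0.0667  0.2123] [-3.1416 -0.2994  0.0726] [ 0.579   0.4305 -0.0011] 4.1 [ 0.4471 -0.0647  0.3446]
[324.9615 241.6495]
```

View pics/w1.png

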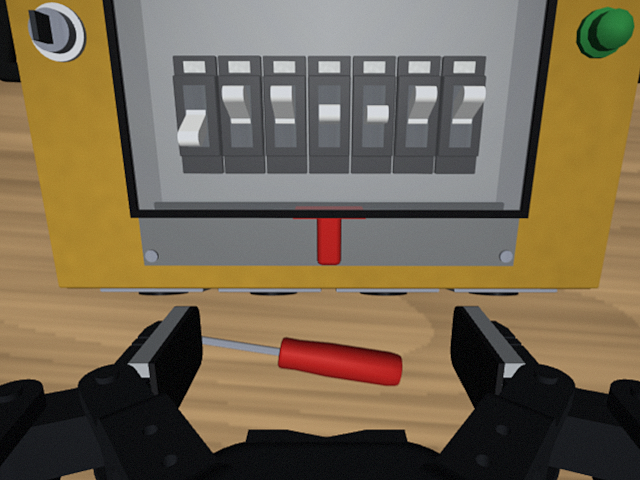

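The wrist view shows the breakers from left to right: off (190,128), on, on, tripped (329,112), tripped (376,114), on, on. The tongue is centred at (329,241), which matches my model within about 2 mm. I'll go down onto it and grip it.

Request:
step_arm:
  deltas:
    - [0.0075,0.0004,-0.025,0,0,0]
    - [0.0075,0.0004,-0.025,0,0,0]
    - [0.0075,0.0004,-0.025,0,0,0]
    - [0.0075,0.0004,-0.025,0,0,0]
    - [0.0075,0.0004,-0.025,0,0,0]
    - [0.0075,0.0004,-0.025,0,0,0]
    - [0.0075,0.0004,-0.025,0,0,0]
    - [0.0075,0.0004,-0.025,0,0,0]
    - [0.0075,0.0004,-0.025,0,0,0]
    - [0.0075,0.0004,-0.025,0,0,0]
  jaw: -1

```text
time_s: 5.35
position: [0.4461, -0.065, 0.1117]
eef_rot: [-3.141, -0.299, 0.073]
force: [-0.9, 0.6, -0.6]
grip_width: 0.0853
gripper_force: 0.0
```

Request:
step_arm:
  deltas:
    - [0,0,0,0,0,0]
    - [0,0,0,0,0,0]
    - [0,0,0,0,0,0]
    - [0,0,0,0,0,0]
    - [0,0,0,0,0,0]
    - [0,0,0,0,0,0]
    - [0,0,0,0,0,0]
    - [0,0,0,0,0,0]
    - [0,0,0,0,0,0]
    - [0,0,0,0,0,0]
  jaw: 1

```text
time_s: 6.6
position: [0.4461, -0.0659, 0.1129]
eef_rot: [3.14, -0.3, 0.073]
force: [-3.5, -4.3, 3.5]
grip_width: 0.0122
gripper_force: 59.7
```

```bash
cat > arc.py <<'E'
import numpy as np,sys
def rows(t0,t1,n,r=150):
    a=np.radians(190.3)-np.linspace(t0,t1,n+1); P=np.c_[np.cos(a),np.sin(a)]*r/400
    D=np.diff(P.round(3),axis=0); c,s=np.cos(.073),np.sin(.073)
    print([[round(x*c,3),round(x*s,4),round(z,3),0,0,0] for x,z in D.tolist()])
E
python3 -c "
from arc import *
rows(0,1,10);rows(1,2,10)"
```

```text
[[np.float64(-0.005), np.float64(-0.0004), 0.037, 0, 0, 0], [np.float64(-0.001), np.float64(-0.0001), 0.038, 0, 0, 0], [np.float64(0.003), np.float64(0.0002), 0.037, 0, 0, 0], [np.float64(0.006), np.float64(0.0004), 0.037, 0, 0, 0], [np.float64(0.01), np.float64(0.0007), 0.036, 0, 0, 0], [np.float64(0.014), np.float64(0.001), 0.035, 0, 0, 0], [np.float64(0.017), np.float64(0.0012), 0.033, 0, 0, 0], [np.float64(0.02), np.float64(0.0015), 0.032, 0, 0, 0], [np.float64(0.023), np.float64(0.0017), 0.029, 0, 0, 0], [np.float64(0.026), np.float64(0.0019), 0.027, 0, 0, 0]]
[[np.float64(0.029), np.float64(0.0021), 0.024, 0, 0, 0], [np.float64(0.031), np.float64(0.0023), 0.022, 0, 0, 0], [np.float64(0.033), np.float64(0.0024), 0.018, 0, 0, 0], [np.float64(0.034), np.float64(0.0025), 0.014, 0, 0, 0], [np.float64(0.036), np.float64(0.0026), 0.011, 0, 0, 0], [np.float64(0.037), np.float64(0.0027), 0.008, 0, 0, 0], [np.float64(0.037), np.float64(0.0027), 0.004, 0, 0, 0], [np.float64(0.038), np.float64(0.0028), 0.0, 0, 0, 0], [np.float64(0.037), np.float64(0.0027), -0.004, 0, 0, 0], [np.float64(0.037), np.float64(0.0027), -0.008, 0, 0, 0]]
```

Request:
step_arm:
  deltas:
    - [-0.005,-0.0004,0.037,0,0,0]
    - [-0.001,-0.0001,0.038,0,0,0]
    - [0.003,0.0002,0.037,0,0,0]
    - [0.006,0.0004,0.037,0,0,0]
    - [0.01,0.0007,0.036,0,0,0]
    - [0.014,0.001,0.035,0,0,0]
    - [0.017,0.0012,0.033,0,0,0]
    - [0.02,0.0015,0.032,0,0,0]
    - [0.023,0.0017,0.029,0,0,0]
    - [0.026,0.0019,0.027,0,0,0]

```text
time_s: 7.85
position: [0.4904, -0.0627, 0.2474]
eef_rot: [3.139, -0.297, 0.074]
force: [6.3, -5.0, -10.6]
grip_width: 0.0124
gripper_force: 58.5
```

Request:
step_arm:
  deltas:
    - [0.029,0.0021,0.024,0,0,0]
    - [0.031,0.0023,0.022,0,0,0]
    - [0.033,0.0024,0.018,0,0,0]
    - [0.034,0.0025,0.014,0,0,0]
    - [0.036,0.0026,0.011,0,0,0]
    - [0.037,0.0027,0.008,0,0,0]
    - [0.037,0.0027,0.004,0,0,0]
    - [0.038,0.0028,0,0,0,0]
    - [0.037,0.0027,-0.004,0,0,0]
    - [0.037,0.0027,-0.008,0,0,0]

```text
time_s: 9.1
position: [0.6317, -0.051, 0.2839]
eef_rot: [-3.141, -0.299, 0.073]
force: [0.2, -0.6, -0.3]
grip_width: -0.0001
gripper_force: 0.0
```

Request:
step_arm:
  deltas:
    - [0,0,0,0,0,0]
    - [0,0,0,0,0,0]
    - [0,0,0,0,0,0]
    - [0,0,0,0,0,0]
    - [0,0,0,0,0,0]
    - [0,0,0,0,0,0]
    - [0,0,0,0,0,0]
    - [0,0,0,0,0,0]
    - [0,0,0,0,0,0]
    - [0,0,0,0,0,0]
  jaw: -0.6

```text
time_s: 10.35
position: [0.6306, -0.0516, 0.2842]
eef_rot: [-3.141, -0.299, 0.073]
force: [0.1, 0.4, -0.0]
grip_width: 0.0685
gripper_force: 0.0
```

Run:
```python
from h import *
np.set_printoptions(precision=4,suppress=True)
for n in ["top","scene"]:
    p=shot(n); save(p,n+"2.png",(230,150,390,300) if n=="scene" else None,4 if n=="scene" else 1)
    print([(round(float(d["p"]),2),w(p,d["xyz"])) for d in imaging.spot_point(p,"cover_grip")])
```

```text
[(0.83, array([ 0.5722, -0.0543,  0.2681]))]
[(0.67, array([ 0.5795, -0.0564,  0.2777]))]
```

View pics/scene2.png

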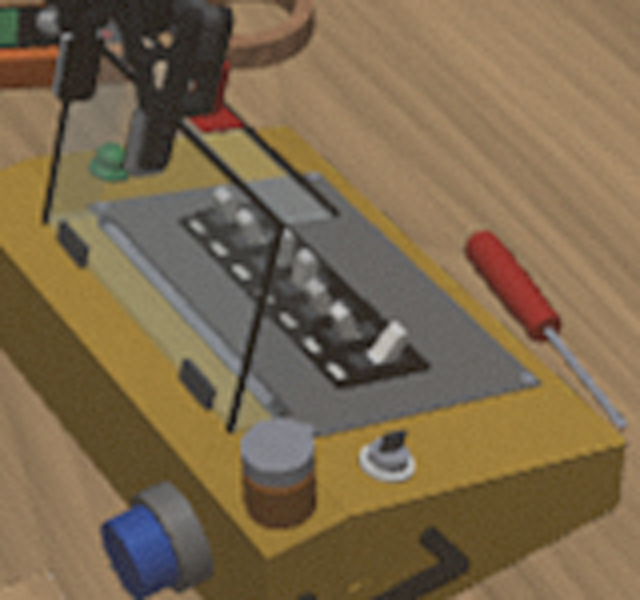

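The crop shows the tongue slipped from the fingers. The cover stands at about 1.6 rad (tongue near (215,118)), and the toggles are unchanged. I'll go over to its front and push it back beyond upright.

Request:
step_arm:
  deltas:
    - [0,0,0.05,0,0,0]
    - [0,0,0.05,0,0,0]
    - [0,0,0.05,0,0,0]
    - [0,0,0.05,0,0,0]
    - [-0.07,-0.005,0,0,0,0]
    - [-0.07,-0.005,0,0,0,0]
    - [-0.07,-0.005,0,0,0,0]
    - [-0.07,-0.005,0,0,0,0]
    - [-0.07,-0.005,0,0,0,0]
    - [0,0,0,0,0,0]
  jaw: -0.6

```text
time_s: 11.8
position: [0.4895, -0.0616, 0.3644]
eef_rot: [3.142, -0.3, 0.072]
force: [0.7, -0.4, 0.3]
grip_width: 0.0682
gripper_force: 0.0
```

Run:
```python
from h import *
np.set_printoptions(precision=4,suppress=True)
for n in ["top","scene"]:
    p=shot(n)
    print([(round(float(d["p"]),2),w(p,d["xyz"])) for d in imaging.spot_point(p,"cover_grip")])
```

```text
[(0.71, array([ 0.3648, -0.4376, -0.0014])), (0.68, array([ 0.5737, -0.057 ,  0.2678]))]
[(0.75, array([ 0.5776, -0.0541,  0.2777]))]
```

Request:
step_arm:
  deltas:
    - [0,0,-0.036,0,0,0]
    - [0,0,-0.036,0,0,0]
    - [0,0,-0.036,0,0,0]
    - [0,0,-0.036,0,0,0]
    - [0,0,-0.036,0,0,0]
    - [0,0,-0.036,0,0,0]
    - [0,0,-0.036,0,0,0]
    - [0,0,-0.036,0,0,0]
    - [0,0,0,0,0,0]
    - [0,0,0,0,0,0]
  jaw: 1

```text
time_s: 13.25
position: [0.491, -0.0617, 0.2494]
eef_rot: [3.142, -0.3, 0.073]
force: [-0.6, 0.1, 0.0]
grip_width: -0.0002
gripper_force: 0.0
```

Request:
step_arm:
  deltas:
    - [0.03,0.0022,0,0,0,0]
    - [0.03,0.0022,0,0,0,0]
    - [0.03,0.0022,0,0,0,0]
    - [0.03,0.0022,0,0,0,0]
    - [0.03,0.0022,0,0,0,0]
    - [0.03,0.0022,0,0,0,0]
    - [0.03,0.0022,0,0,0,0]
    - [0.03,0.0022,0,0,0,0]
    - [0.03,0.0022,0,0,0,0]
    - [0.03,0.0022,0,0,0,0]

```text
time_s: 14.5
position: [0.6114, -0.0527, 0.2491]
eef_rot: [-3.141, -0.299, 0.073]
force: [-0.1, -0.3, -0.2]
grip_width: 0.0
gripper_force: 0.0
```

Run:
```python
from h import *
np.set_printoptions(precision=4,suppress=True)
for n in ["top","scene"]:
    p=shot(n)
    print([(round(float(d["p"]),2),w(p,d["xyz"])) for d in imaging.spot_point(p,"cover_grip")])
```

```text
[(0.31, array([ 0.5172, -0.011 ,  0.0942]))]
[(0.58, array([ 0.6699, -0.0499,  0.2646]))]
```

The cover is now at its stop, about 2.2. Next I'll hover above the two tripped toggles.

Request:
step_arm:
  deltas:
    - [-0.0286,-0.0059,-0.0169,0,0,0]
    - [-0.0286,-0.0059,-0.0169,0,0,0]
    - [-0.0286,-0.0059,-0.0169,0,0,0]
    - [-0.0286,-0.0059,-0.0169,0,0,0]
    - [-0.0286,-0.0059,-0.0169,0,0,0]
    - [-0.0286,-0.0059,-0.0169,0,0,0]
    - [-0.0286,-0.0059,-0.0169,0,0,0]
    - [-0.0286,-0.0059,-0.0169,0,0,0]
    - [0,0,0,0,0,0]
    - [0,0,0,0,0,0]
  jaw: 0.8

```text
time_s: 15.95
position: [0.5196, -0.0718, 0.1954]
eef_rot: [3.141, -0.3, 0.073]
force: [-0.3, -0.5, 0.0]
grip_width: 0.0083
gripper_force: 0.0
```

Run:
```python
from h import *
np.set_printoptions(precision=4,suppress=True)
p=shot("wrist"); save(p,"w3.png")
b=imaging.spot_point(p,"breaker"); B=np.array([[.5389,-.0575,0]])
c,s=np.cos(.073),np.sin(.073)
for d in b:
    x=w(p,d["xyz"])-B[0]; print(round(float(d["p"]),2),np.array([c*x[0]+s*x[1],-s*x[0]+c*x[1],x[2]]),px(p,w(p,d["xyz"])).round())
for k in (-12.7,): 
    for h in (.017,.030): print(px(p,np.array([.5249,-.0713,.097])+h*np.array([-.2947,-.0215,.9553])))
```

```text
0.96 [-0.0113 -0.0502  0.1034] [395. 291.]
0.86 [-0.0085 -0.084   0.0965] [455. 285.]
0.84 [-0.0124 -0.0319  0.0943] [359. 292.]
0.75 [-0.0134  0.0722  0.0982] [169. 294.]
0.73 [-0.0133  0.0492  0.0983] [211. 294.]
0.61 [-0.0126 -0.0041  0.0981] [309. 293.]
[324.7457 310.2942]
[324.6833 322.1237]
```

View pics/w3.png

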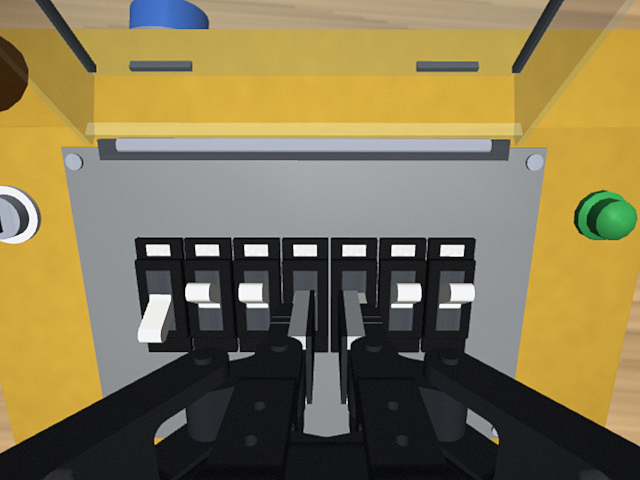

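In the wrist view, the fingers (columns 300–350) straddle the line between the two tripped breakers, which are centred at 305 and 353. The open cover is clear of the gripper. I'll go down upslope of the toggles.

Request:
step_arm:
  deltas:
    - [0.0055,-0.0004,-0.0156,0,0,0]
    - [0.0055,-0.0004,-0.0156,0,0,0]
    - [0.0055,-0.0004,-0.0156,0,0,0]
    - [0.0055,-0.0004,-0.0156,0,0,0]
    - [0.0055,-0.0004,-0.0156,0,0,0]
    - [0.0055,-0.0004,-0.0156,0,0,0]
    - [0.0055,-0.0004,-0.0156,0,0,0]
    - [0.0055,-0.0004,-0.0156,0,0,0]
    - [0,0,0,0,0,0]
    - [0,0,0,0,0,0]
  jaw: 0.72

```text
time_s: 17.3
position: [0.5367, -0.0729, 0.1451]
eef_rot: [-3.141, -0.299, 0.073]
force: [0.0, 0.1, 0.9]
grip_width: 0.012
gripper_force: 0.0
```

Request:
step_arm:
  deltas:
    - [-0.0066,-0.0005,-0.002,0,0,0]
    - [-0.0066,-0.0005,-0.002,0,0,0]
    - [-0.0066,-0.0005,-0.002,0,0,0]
    - [-0.0066,-0.0005,-0.002,0,0,0]
    - [-0.0066,-0.0005,-0.002,0,0,0]
    - [-0.0066,-0.0005,-0.002,0,0,0]
    - [-0.0066,-0.0005,-0.002,0,0,0]
    - [-0.0066,-0.0005,-0.002,0,0,0]
    - [0,0,0,0,0,0]
    - [0,0,0,0,0,0]

```text
time_s: 18.55
position: [0.5205, -0.0751, 0.1421]
eef_rot: [3.139, -0.311, 0.072]
force: [8.1, 3.7, 1.7]
grip_width: 0.0117
gripper_force: 3.7
```

Request:
step_arm:
  deltas:
    - [-0.004,-0.0003,-0.0012,0,0,0]
    - [-0.004,-0.0003,-0.0012,0,0,0]
    - [-0.004,-0.0003,-0.0012,0,0,0]
    - [0,0,0,0,0,0]
    - [0,0,0,0,0,0]
    - [0,0,0,0,0,0]
    - [0,0,0,0,0,0]
    - [0,0,0,0,0,0]
    - [0,0,0,0,0,0]
    - [0,0,0,0,0,0]

```text
time_s: 19.8
position: [0.517, -0.076, 0.1416]
eef_rot: [3.138, -0.314, 0.072]
force: [8.7, 2.5, 2.4]
grip_width: 0.0117
gripper_force: 4.1
```

Request:
step_arm:
  deltas:
    - [-0.004,-0.0003,-0.0012,0,0,0]
    - [-0.004,-0.0003,-0.0012,0,0,0]
    - [-0.004,-0.0003,-0.0012,0,0,0]
    - [0,0,0,0,0,0]
    - [0,0,0,0,0,0]
    - [0,0,0,0,0,0]
    - [0,0,0,0,0,0]
    - [0,0,0,0,0,0]
    - [0,0,0,0,0,0]
    - [0,0,0,0,0,0]

```text
time_s: 21.05
position: [0.5158, -0.077, 0.1425]
eef_rot: [3.136, -0.322, 0.071]
force: [14.1, 4.7, 3.3]
grip_width: 0.0119
gripper_force: 6.6
```

Request:
step_arm:
  deltas:
    - [-0.004,-0.0003,-0.0012,0,0,0]
    - [-0.004,-0.0003,-0.0012,0,0,0]
    - [0,0,0,0,0,0]
    - [0,0,0,0,0,0]
    - [0.01,0.0007,0.003,0,0,0]
    - [0.01,0.0007,0.003,0,0,0]
    - [0.01,0.0007,0.003,0,0,0]
    - [0.01,0.0007,0.003,0,0,0]
    - [0.01,0.0007,0.003,0,0,0]
    - [0,0,0,0,0,0]

```text
time_s: 22.3
position: [0.522, -0.0737, 0.1399]
eef_rot: [-3.141, -0.297, 0.073]
force: [0.8, -0.0, -0.3]
grip_width: 0.0119
gripper_force: 0.0
```

Request:
step_arm:
  deltas:
    - [-0.0055,0,0.018,0,0,0]
    - [-0.0055,0,0.018,0,0,0]
    - [-0.0055,0,0.018,0,0,0]
    - [-0.0055,0,0.018,0,0,0]
    - [-0.0055,0,0.018,0,0,0]
    - [-0.0055,0,0.018,0,0,0]
    - [0,0,0,0,0,0]
    - [0,0,0,0,0,0]
    - [0,0,0,0,0,0]
    - [0,0,0,0,0,0]
  jaw: -0.4

```text
time_s: 23.55
position: [0.5094, -0.074, 0.1837]
eef_rot: [-3.141, -0.299, 0.073]
force: [-0.1, 0.1, 1.0]
grip_width: 0.0596
gripper_force: 0.0
```

Run:
```python
from h import *
p=shot("wrist"); save(p,"w4.png",(110,200,510,480),2)
```

```text
(no output)
```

View pics/w4.png

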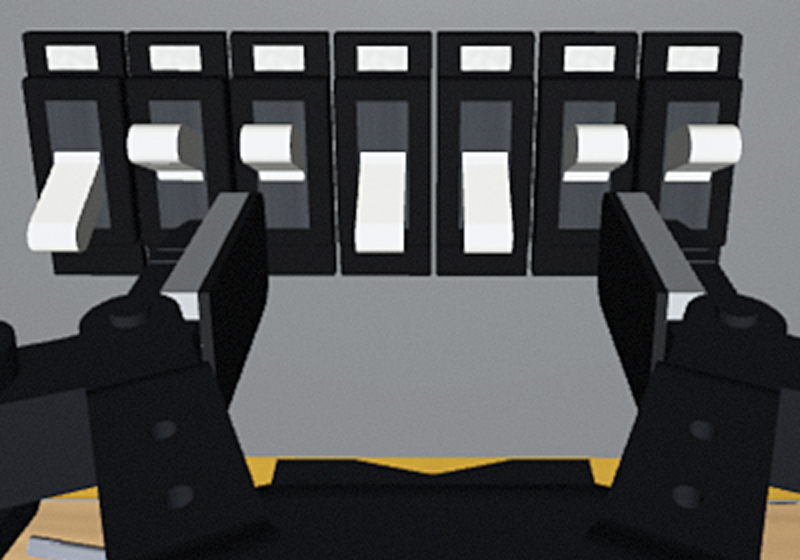

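The crop shows both tripped toggles at (382,200) and (487,200) fully off, like the leftmost one. The others are unchanged. Next I'll push from the front side to switch them on.

Request:
step_arm:
  deltas:
    - [-0.0195,-0.0016,-0.0027,0,0,0]
    - [-0.0195,-0.0016,-0.0027,0,0,0]
    - [-0.0195,-0.0016,-0.0027,0,0,0]
    - [-0.0195,-0.0016,-0.0027,0,0,0]
    - [-0.0195,-0.0016,-0.0027,0,0,0]
    - [-0.0195,-0.0016,-0.0027,0,0,0]
    - [0,0,0,0,0,0]
    - [0,0,0,0,0,0]
    - [0,0,0,0,0,0]
    - [0,0,0,0,0,0]
  jaw: 0.72

```text
time_s: 24.85
position: [0.463, -0.0779, 0.1776]
eef_rot: [-3.141, -0.299, 0.073]
force: [0.7, 0.4, -0.1]
grip_width: 0.0124
gripper_force: 0.0
```

Request:
step_arm:
  deltas:
    - [0.0049,0.0004,-0.0158,0,0,0]
    - [0.0049,0.0004,-0.0158,0,0,0]
    - [0.0049,0.0004,-0.0158,0,0,0]
    - [0.0049,0.0004,-0.0158,0,0,0]
    - [0.0049,0.0004,-0.0158,0,0,0]
    - [0.0049,0.0004,-0.0158,0,0,0]
    - [0.0049,0.0004,-0.0158,0,0,0]
    - [0.0049,0.0004,-0.0158,0,0,0]
    - [0,0,0,0,0,0]
    - [0,0,0,0,0,0]

```text
time_s: 26.1
position: [0.4785, -0.0767, 0.127]
eef_rot: [-3.141, -0.299, 0.073]
force: [-0.3, -0.6, 0.8]
grip_width: 0.0119
gripper_force: 0.0
```

Request:
step_arm:
  deltas:
    - [0.0101,0.0007,0.0031,0,0,0]
    - [0.0101,0.0007,0.0031,0,0,0]
    - [0.0101,0.0007,0.0031,0,0,0]
    - [0.0101,0.0007,0.0031,0,0,0]
    - [0.0101,0.0007,0.0031,0,0,0]
    - [0.0101,0.0007,0.0031,0,0,0]
    - [0.0101,0.0007,0.0031,0,0,0]
    - [0.0101,0.0007,0.0031,0,0,0]
    - [0,0,0,0,0,0]
    - [0,0,0,0,0,0]

```text
time_s: 27.35
position: [0.5046, -0.0724, 0.1335]
eef_rot: [-3.136, -0.285, 0.074]
force: [-11.7, 1.1, 4.8]
grip_width: 0.012
gripper_force: 5.9
```

Request:
step_arm:
  deltas:
    - [0.004,0.0003,0.0012,0,0,0]
    - [0.004,0.0003,0.0012,0,0,0]
    - [0.004,0.0003,0.0012,0,0,0]
    - [0.004,0.0003,0.0012,0,0,0]
    - [0,0,0,0,0,0]
    - [0,0,0,0,0,0]
    - [0,0,0,0,0,0]
    - [0,0,0,0,0,0]
    - [0,0,0,0,0,0]
    - [0,0,0,0,0,0]

```text
time_s: 28.6
position: [0.5083, -0.072, 0.1342]
eef_rot: [-3.135, -0.279, 0.075]
force: [-18.7, -1.8, 8.3]
grip_width: 0.0121
gripper_force: 9.9
```

Request:
step_arm:
  deltas:
    - [0.004,0.0003,0.0012,0,0,0]
    - [0.004,0.0003,0.0012,0,0,0]
    - [0,0,0,0,0,0]
    - [0,0,0,0,0,0]
    - [-0.01,-0.0007,-0.003,0,0,0]
    - [-0.01,-0.0007,-0.003,0,0,0]
    - [-0.01,-0.0007,-0.003,0,0,0]
    - [-0.01,-0.0007,-0.003,0,0,0]
    - [-0.01,-0.0007,-0.003,0,0,0]
    - [-0.01,-0.0007,-0.003,0,0,0]

```text
time_s: 29.85
position: [0.4968, -0.0756, 0.133]
eef_rot: [3.141, -0.3, 0.073]
force: [-1.3, 0.2, 0.8]
grip_width: 0.0118
gripper_force: 0.0
```

Request:
step_arm:
  deltas:
    - [-0.0055,0,0.018,0,0,0]
    - [-0.0055,0,0.018,0,0,0]
    - [-0.0055,0,0.018,0,0,0]
    - [-0.0055,0,0.018,0,0,0]
    - [-0.0055,0,0.018,0,0,0]
    - [-0.0055,0,0.018,0,0,0]
    - [-0.0055,0,0.018,0,0,0]
    - [0,0,0,0,0,0]
    - [0,0,0,0,0,0]
    - [0,0,0,0,0,0]
  jaw: -0.4

```text
time_s: 31.1
position: [0.4807, -0.0753, 0.1826]
eef_rot: [-3.141, -0.299, 0.073]
force: [0.3, -0.7, -0.5]
grip_width: 0.0596
gripper_force: 0.0
```

Run:
```python
from h import *
p=shot("wrist"); save(p,"w5.png",(110,130,510,410),2)
np.set_printoptions(precision=4,suppress=True)
for n in ["top","scene"]:
    p=shot(n)
    print([(round(float(d["p"]),2),w(p,d["xyz"])) for d in imaging.spot_point(p,"cover_grip")])
```

```text
[(0.89, array([ 0.6618, -0.0493,  0.2541]))]
[(0.89, array([ 0.6696, -0.0499,  0.2629]))]
```

View pics/w5.png

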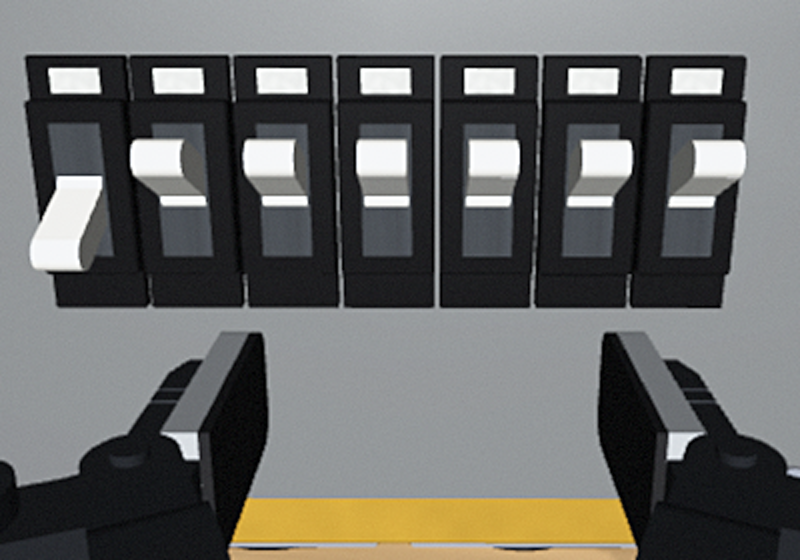

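The crop shows both toggles on, matching their "on" neighbours, with the leftmost still off. Before going behind the cover, I'll check the cabinet's clearance.

Run:
```python
from h import *
np.set_printoptions(precision=3,suppress=True)
p=shot("top"); v,u=np.nonzero(p["depth"]>0); d=p["depth"][v,u]
W=(np.stack([(u-p["cx"])*d/p["fx"],(v-p["cy"])*d/p["fy"],d],1)-p["t"])@p["R"]
for x in np.arange(.64,1.0,.02):
    k=(abs(W[:,0]-x)<.01)&(abs(W[:,1]+.05)<.09); z=W[k,2]
    print(round(x,2),k.sum(), z.max().round(3) if k.any() else None, np.median(z).round(3) if k.any() else None)
```

```text
0.64 1504 0.254 0.154
0.66 1334 0.278 0.239
0.68 234 0.277 0.239
0.7 0 None None
0.72 0 None None
0.74 0 None None
0.76 36 0.006 0.001
0.78 2313 0.164 0.089
0.8 671 0.166 0.16
0.82 600 0.167 0.16
0.84 1001 0.236 0.162
0.86 1096 0.238 0.208
0.88 671 0.241 0.232
0.9 478 0.24 0.232
0.92 165 0.233 0.16
0.94 88 0.164 0.16
0.96 0 None None
0.98 0 None None
```

Request:
step_arm:
  deltas:
    - [0,0,0.09,0,0,0]
    - [0,0,0.09,0,0,0]
    - [0,0,0.09,0,0,0]
    - [0,0,0.09,0,0,0]
    - [0,0,0.09,0,0,0]
    - [0,0,0.09,0,0,0]
    - [0.11,0.0136,0,0,0,0]
    - [0.11,0.0136,0,0,0,0]
    - [0.11,0.0136,0,0,0,0]
    - [0.11,0.0136,0,0,0,0]
  jaw: 1

```text
time_s: 32.65
position: [0.6583, -0.0534, 0.3987]
eef_rot: [-3.141, -0.299, 0.073]
force: [0.0, -0.3, -0.2]
grip_width: 0.0
gripper_force: 0.0
```

Request:
step_arm:
  deltas:
    - [0.11,0.0136,0,0,0,0]
    - [0.005,0,0,0,0,0]
    - [0,0,-0.052,0,0,0]
    - [0,0,-0.052,0,0,0]
    - [0,0,-0.052,0,0,0]
    - [0,0,-0.052,0,0,0]
    - [0,0,-0.052,0,0,0]
    - [0,0,-0.052,0,0,0]
    - [0,0,0,0,0,0]
    - [0,0,0,0,0,0]

```text
time_s: 33.9
position: [0.703, -0.0484, 0.2754]
eef_rot: [3.141, -0.301, 0.073]
force: [-0.4, 0.1, 0.4]
grip_width: -0.0001
gripper_force: 0.0
```

Request:
step_arm:
  deltas:
    - [-0.04,-0.0029,0.004,0,0,0]
    - [-0.04,-0.0029,0.004,0,0,0]
    - [-0.04,-0.0029,0.004,0,0,0]
    - [-0.04,-0.0029,0.004,0,0,0]
    - [-0.04,-0.0029,0.004,0,0,0]
    - [-0.04,-0.0029,0,0,0,0]
    - [-0.04,-0.0029,0,0,0,0]
    - [-0.04,-0.0029,0,0,0,0]
    - [-0.04,-0.0029,0,0,0,0]
    - [-0.04,-0.0029,0,0,0,0]

```text
time_s: 35.15
position: [0.5409, -0.0597, 0.2809]
eef_rot: [-3.141, -0.297, 0.073]
force: [0.1, -0.7, 0.0]
grip_width: -0.0002
gripper_force: 0.0
```

Run:
```python
from h import *
np.set_printoptions(precision=4,suppress=True)
for n in ["top","scene"]:
    p=shot(n)
    print([(round(float(d["p"]),2),w(p,d["xyz"])) for d in imaging.spot_point(p,"cover_grip")])
```

```text
[]
[(0.77, array([ 0.5019, -0.0598,  0.2394])), (0.65, array([ 0.3697, -0.4413,  0.0049]))]
```

Request:
step_arm:
  deltas:
    - [0,0,0,0,0,0]
    - [0,0,0,0,0,0]
    - [0,0,0,0,0,0]
    - [0,0,0,0,0,0]
    - [0,0,0,0,0,0]
    - [0,0,0,0,0,0]
    - [0,0,0,0,0,0]
    - [0,0,0,0,0,0]
    - [0,0,0,0,0,0]
    - [0,0,0,0,0,0]

```text
time_s: 36.6
position: [0.5429, -0.0597, 0.2822]
eef_rot: [-3.141, -0.299, 0.073]
force: [-0.6, -0.3, -0.6]
grip_width: 0.0001
gripper_force: 0.0
```

Run:
```python
from h import *
np.set_printoptions(precision=4,suppress=True)
for n in ["top","scene","wrist"]:
    p=shot(n)
    if n=="wrist": save(p,"w6.png")
    print([(round(float(d["p"]),2),w(p,d["xyz"])) for d in imaging.spot_point(p,"cover_grip")])
```

```text
[(0.71, array([ 0.451 , -0.0631,  0.0955]))]
[(0.74, array([ 0.4556, -0.0682,  0.1009]))]
[(0.93, array([ 0.4521, -0.0651,  0.0968]))]
```

View pics/w6.png

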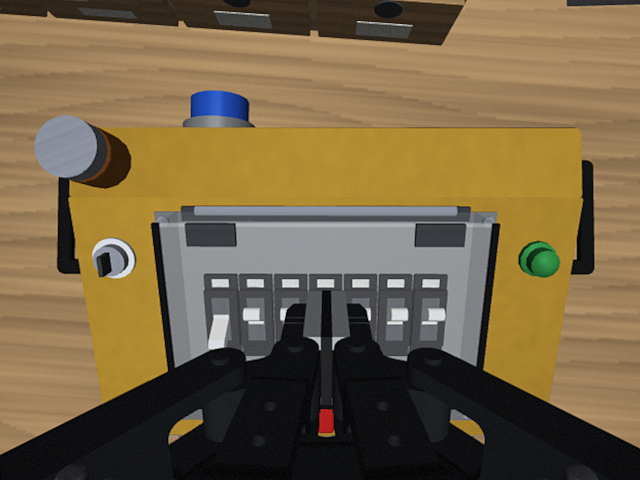

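The cover is shut, with the tongue back at its starting position, and the jar is in place. I'll move clear and check the toggles once more.

Request:
step_arm:
  deltas:
    - [-0.03,0,0.02,0,0,0]
    - [-0.03,0,0.02,0,0,0]
    - [-0.03,0,0.02,0,0,0]
    - [-0.03,0,0.02,0,0,0]
    - [-0.03,0,0.02,0,0,0]
    - [-0.03,0,0,0,0,0]
    - [-0.03,0,0,0,0,0]
    - [-0.03,0,0,0,0,0]
    - [0,0,0,0,0,0]
    - [0,0,0,0,0,0]

```text
time_s: 38.15
position: [0.4471, -0.0599, 0.3222]
eef_rot: [-3.142, -0.3, 0.073]
force: [0.1, 0.0, 0.6]
grip_width: 0.0
gripper_force: 0.0
```

Run:
```python
from h import *
p=shot("wrist"); save(p,"w7.png")
```

```text
(no output)
```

View pics/w7.png

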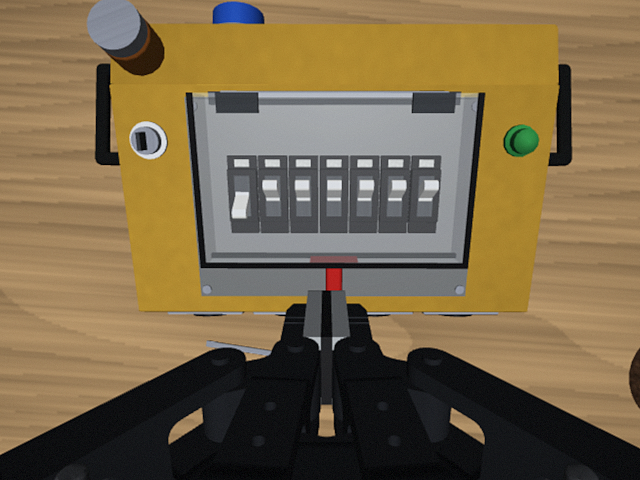

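The final view shows the cover shut, six toggles on, and the leftmost at (240,205) still off. The gripper touches nothing.

```bash
python3 -c "
from plant import job_done
print(job_done())"
```

```text
the job is handed in; nothing more can be done
None
```

Job handed in, with no verdict returned: the last camera view shows both tripped breakers reset to on, the other toggles as they were, and the cover shut.

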